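Correct a mispacked scaling cassette

TASK

This scaling cassette was packed with tweezers where its mouth mirror belongs. Lift its tip guard and its holding bar off onto the silicone mat, lay the tweezers in the steel tray, and lay the mouth mirror from the tray in the notches that come free, with its round mirror at the tip guard's end like the other tips. Then seat the guard and the bar centred in their own slots again, all the while leaving the probe and the scaler in their notches.

Things in the scene. Friction and masses are not known exactly. Their poses are not given: they have to be found in the camera images.
- cassette: Fixed open steel box 206 x 168 x 38 mm. Origin: underside centre; x along the instruments to the guard's end, y across. Floor 2 mm. Two blue-grey combs (10 mm wide) across it at x -55 and +30, each with 3 notches at y -44, 0, 44: 20 mm wide at the seat, z 16; teeth to z 24. Side walls y +-83 have flared slots, floor z 25.5, 4 mm play each way in x: narrow at x -62 (bar), wide at x 69 (guard).
- tip_guard: Loose steel grid 46 (x) x 186 (y) x 3 mm, the wider retainer, with an upright blue-grey grip tab in the middle: 8 mm thick (x), 34 long (y), top at z 29. Origin: underside centre. Starts in the wide slots over the tips, axes parallel to the cassette's, origin at about (69, 0, 25.5) mm in the cassette's frame, ends 8 mm past the walls. About 80 g.
- holding_bar: Loose steel strip 16 (x) x 186 (y) x 4 mm, the narrower retainer, with an upright blue-grey grip tab in the middle: 8 mm thick (x), 34 long (y), top at z 30. Origin: underside centre. Starts in the narrow slots over the handles, axes parallel to the cassette's, origin at about (-62, 0, 25.5) mm in the cassette's frame. About 60 g.
- tweezers: Pale metal tweezers, two slim arms, lying flat, 146 long (x -71 to 75) x 19 x 8 mm; 14 mm wide to the grip. Origin: underside; x along them. Start in one pair of cassette notches, origin at the cassette's x = 0, held under both retainers. Grip across y at x -12 mm, midway between the combs, where nothing but the cassette's floor lies below. 25 g.
- mouth_mirror: Mouth mirror lying flat, 162 long (x -83 to 79) x 22 x 8 mm: straight handle 8 mm wide, 7 high, x -83 to 47; thin neck; round mirror 22 mm wide at x 68. Origin: underside; x towards the round mirror. Starts in the steel tray. Grip the handle across y near x -12. With its origin at the cassette's x = 0 it rests on both combs, the round mirror under the guard. 22 g.
- probe: Dental probe: thick handle, thin tip at one end only; 154 (x -79 to 75) x 8 x 8 mm. Origin: underside; x to the tip. Lies in one pair of cassette notches, its tip to the guard's end, and stays there.
- scaler: Dental scaler: thin hooked tips at both ends; 183 (x -91 to 91) x 9 x 8 mm. Origin: underside, mid length; x along it. Lies in one pair of cassette notches and stays there.
- mat: Grey ribbed silicone mat, 170 (x) x 204 (y) x 4 mm, fixed. Origin: underside centre; top at z 4 mm. Side area with room for guard and bar, both along y, one behind the other.
- steel_tray: Shallow steel tray 287 (x) x 196 (y) x 18 mm, fixed, rim 16 mm high. Origin: underside centre; inner floor 276 x 184 mm at z 2. The mouth mirror starts in it, up to 50 mm to either side of the middle line y = 0; the tweezers go beside it, anywhere on the floor.

How it is judged:
On the way, in this order (a step that is already met when the one before it is completed fails the run):
1. the tip guard and the holding bar both lie on the mat (x of tip_guard in the frame of mat between -0.085 and 0.085 m and y of tip_guard in the frame of mat between -0.1 and 0.1 m and z of each of tip_guard, holding_bar in the frame of mat below 0.01 m and angle between each of tip_guard, holding_bar's own z axis and vertical below 0.08 rad and linear speed of each of tip_guard, holding_bar below 0.02 m/s and x of holding_bar in the frame of mat between -0.085 and 0.085 m and y of holding_bar in the frame of mat between -0.1 and 0.1 m), for 0.2 s.
2. the tweezers lie flat in the steel tray (x of tweezers in the frame of steel_tray between -0.135 and 0.135 m and y of tweezers in the frame of steel_tray between -0.09 and 0.09 m and z of tweezers in the frame of steel_tray between -0.001 and 0.007 m and angle between tweezers's own z axis and vertical below 0.06 rad and linear speed of tweezers below 0.02 m/s), for 0.2 s.
3. the mouth mirror lies in a pair of notches of the cassette ((y of mouth_mirror in the frame of cassette between -0.057 and -0.031 m or y of mouth_mirror in the frame of cassette between -0.013 and 0.013 m or y of mouth_mirror in the frame of cassette between 0.031 and 0.057 m) and z of mouth_mirror in the frame of cassette between 0.013 and 0.019 m and angle between the x axis of mouth_mirror and the x axis of cassette, either way round below 0.2 rad and angle between mouth_mirror's own z axis and vertical below 0.1 rad and linear speed of mouth_mirror below 0.02 m/s and x of mouth_mirror in the frame of cassette between -0.018 and 0.022 m), for 0.2 s.
At the end, for the whole second after the job is handed in: Guard and bar seated flat in their own slots, centred within 9 mm; mirror flat in a pair of notches within 13 mm of their line, origin within 18 mm of the cassette's middle, round end under the guard; tweezers flat in the tray; probe and scaler in their notches within 15 mm; all at rest (all of step 2 and all of step 3 and x of tip_guard in the frame of cassette between 0.061 and 0.077 m and y of tip_guard in the frame of cassette between -0.009 and 0.009 m and z of tip_guard in the frame of cassette between 0.0225 and 0.0285 m and angle between the y axis of each of tip_guard, holding_bar and the y axis of cassette, either way round below 0.12 rad and angle between each of tip_guard, holding_bar's own z axis and vertical below 0.06 rad and linear speed of each of tip_guard, holding_bar, probe, scaler below 0.02 m/s and x of holding_bar in the frame of cassette between -0.07 and -0.054 m and y of holding_bar in the frame of cassette between -0.009 and 0.009 m and z of holding_bar in the frame of cassette between 0.0225 and 0.0285 m and x of tip_guard in the frame of mouth_mirror between 0.04 and 0.095 m and distance of each of probe, scaler from where it was at the start of the episode below 0.015 m and (y of probe in the frame of cassette between -0.057 and -0.031 m or y of probe in the frame of cassette between -0.013 and 0.013 m or y of probe in the frame of cassette between 0.031 and 0.057 m) and z of probe in the frame of cassette between 0.013 and 0.019 m and angle between the x axis of each of probe, scaler and the x axis of cassette, either way round below 0.2 rad and angle between each of probe, scaler's own z axis and vertical below 0.1 rad and (y of scaler in the frame of cassette between -0.057 and -0.031 m or y of scaler in the frame of cassette between -0.013 and 0.013 m or y of scaler in the frame of cassette between 0.031 and 0.057 m) and z of scaler in the frame of cassette between 0.013 and 0.019 m); the robot touches nothing.
It fails at once if the probe or the scaler is pulled out of its notches (distance of any of probe, scaler from where it was at the start of the episode above 0.03 m).
It also fails if it takes over 131 s, if anything falls off the work surface, if the arm or the gripper's body presses on something with over 40 N, if the wrist force passes 120 N, or if a joint passes its speed limit or range.

ROBOT

A 6-joint arm with a two-finger parallel gripper is mounted at the origin on a cart in front of the work surface, level with it; the furniture and walls round the work are solid. World frame = base frame: x ahead of the robot, y to its left, z up, the work surface at z = 0. Lengths are in m, angles in rad, forces in N, time in s.
With the tool pointing down it reaches from about 0.275 to 0.825 m from the base axis. Payload 4.9 kg.
Tool frame: the origin (TCP) lies on the centre line of the jaws, within the pads' length; the fingertips stand 11 mm ahead of it and the grasp point (between the pads) lies 8 mm behind it; z points along the fingers, y is the direction in which the jaws open and shut (so a half turn about z gives the same grasp; the last joint's range is limited). The gripper opens to 85 mm and grips with 20 to 120 N. Pads are 22 mm wide; open, the fingers measure 114 mm over their backs; the gripper's body (76 mm by 85 mm) begins 54 mm behind the grasp point. The pads swing forward as they close: fully open they stand 13 mm farther back than shut.
Start: joints at [-1.317, 0.326, -0.193, 1.052, 0, 1.437], TCP at [0.208, -0.509, 0.242] pointing down, gripper open.
Joint ranges: [-2.65, 2.65], [-0.97, 1.79], [-1.3, 1.35], [-1.93, 2.1], [-1.47, 1.37], [-3.14, 3.14]. Speed limits (rad/s): [2.57, 2.57, 3.14, 3.14, 3.14, 3.14].

INTERFACE

Orientations are given as a rotation vector (axis times angle).
In Python, from station import goto, move_straight, goto_joints, move_gripper, wait, ik, snapshot, calibration, PlanningError, finish_job, current_time, current_joint_positions, current_qvel, current_effort, current_tool_pos, current_tool_rot, current_ft_force, current_torque, current_opening gives the robot as it stands. Calls block until the motion is done:
- goto(position, orientation): joint-space move of the TCP to a pose.
- move_straight(position, frame=None, feed=0.15, max_force=None): straight line of the TCP; frame=None keeps the orientation; feed is the mean speed in m/s. With max_force (N) it stops when the force on the tool has changed by that much, and returns True; else False.
- goto_joints(angles): joint-space move.
- move_gripper(opening, f_grip=None): finger opening in m; f_grip is the grip in N (None keeps the last); returns when the fingers have stopped.
- wait(seconds).
- ik(position, orientation): joint angles nearest the present ones, or None.
- snapshot(name): name is "scene" or "top" or "wrist"; returns (picture, depth): 480x640x3 uint8, red, green, blue; 480x640 float32, m along the optical axis (not along the pixel's ray), 0 where there is no reading.
- calibration(name): a dict with "fx", "fy", "cx", "cy" (pixels), "distortion" ([k1, k2, p1, p2, k3] as OpenCV has them; the pictures are not rectified), "T" (4x4, takes a point from camera to world coordinates). Camera axes: x right, y down, z forward; pixel columns grow to the right and rows downward; lengths in m; the calibration is good to about 2 mm. A picture is of the moment at which its call begins: read the wrist's pose just before it. calibration takes no time and is no camera call; for the wrist camera it gives the pose at the moment of the call.
A pose or a line that the arm cannot do raises PlanningError and nothing moves.
- finish_job(): hands the job in, once; it reports no verdict.
Readings, each from a call of its own:
- current_time(): time.
- current_joint_positions(): joint angles.
- current_qvel(): joint speeds.
- current_effort(): joint torques, N m.
- current_tool_pos(): TCP position.
- current_tool_rot(): TCP orientation.
- current_ft_force(): force on the tool from outside, world axes, zero at the start.
- current_torque(): the same for the moment, N m.
- current_opening(): finger opening in m.
Only numpy, scipy, OpenCV 4.12 (cv2) and the standard library are available. Lean on these libraries where they do the work, as an engineer would, in place of code of your own. Each camera call takes 0.05 s, during which the arm holds its last target.

## Working session

There is one attempt and no reset: what is moved stays moved. The work goes in short steps, each a Python script; the robot and the scene stay as the last script left them, time stands still between calls to the robot, and variables do not carry over. Pictures are saved under pics/ and viewed, and the job is handed in when it is done.

```bash
ls; mkdir -p pics; python3 - <<'E'
from station import *
import cv2,numpy as np
for n in ["scene","top","wrist"]:
    p,d=snapshot(n); cv2.imwrite(f"pics/{n}0.png",p[:,:,::-1]); np.save(f"pics/{n}0.npy",d)
    c=calibration(n); print(n,c["fx"],c["fy"],c["cx"],c["cy"],c["distortion"]); print(np.round(c["T"],4)); print((d==0).mean())
print(current_time(),current_tool_rot(),current_opening())
E
```

```text
pics
scene 567.9293211088835 567.9293211088835 320.93226796935875 230.6797204556242 [-0.05026427  0.          0.          0.          0.        ]
[[ 0.5097 -0.6057  0.611  -0.191 ]
 [-0.8603 -0.3538  0.367  -0.3694]
 [-0.0061 -0.7127 -0.7015  0.8392]
 [ 0.      0.      0.      1.    ]]
0.004036458333333334
top 568.330407811694 568.330407811694 309.27413280197305 243.25279290251356 [-0.03594285  0.          0.          0.          0.        ]
[[ 0.0051 -0.997   0.077   0.4356]
 [-0.9995 -0.0074 -0.0301  0.0698]
 [ 0.0306 -0.0768 -0.9966  1.1549]
 [ 0.      0.      0.      1.    ]]
0.003987630208333333
wrist 376.9527697456754 376.9527697456754 320.93791054883485 238.72436865311658 [-0.05099343  0.          0.          0.          0.        ]
[[ 3.785e-01 -8.780e-01 -2.931e-01  2.824e-01]
 [-9.256e-01 -3.592e-01 -1.195e-01 -4.782e-01]
 [-4.000e-04  3.165e-01 -9.486e-01  3.730e-01]
 [ 0.000e+00  0.000e+00  0.000e+00  1.000e+00]]
0.003974609375
0.15 [-3.08138165e+00 -6.05190718e-01  1.54985774e-04] 0.08538129015919514
```

View pics/scene0.png

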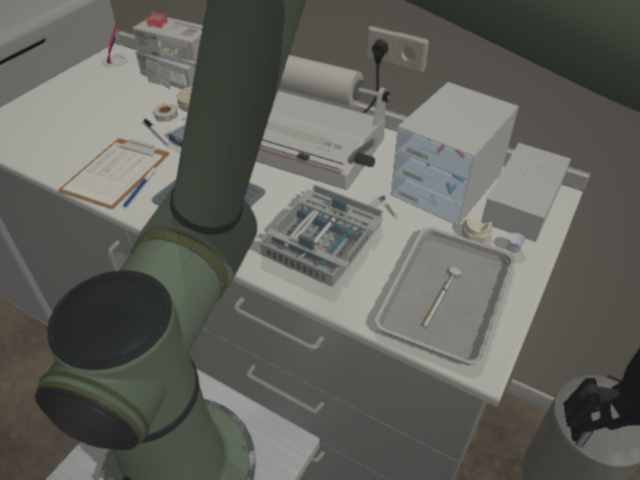

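View pics/top0.png

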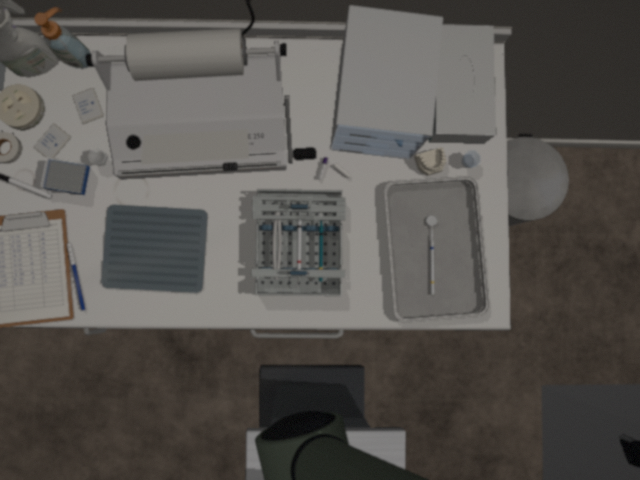

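View pics/wrist0.png

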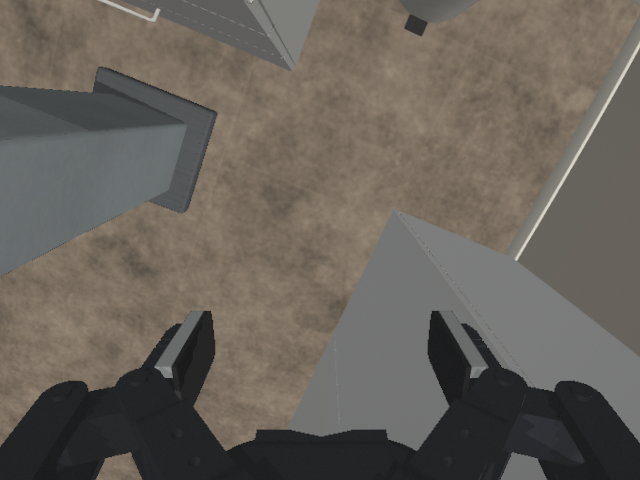

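Top view: mat at about (155,248), cassette at (298,243), tray at (435,250) with the mirror's round end up at (431,219). I'll enlarge the cassette.

```bash
python3 - <<'E'
import cv2,numpy as np
im=cv2.imread("pics/top0.png")
c=im[180:305,235:360]; c=cv2.convertScaleAbs(c,alpha=1.6); cv2.imwrite("pics/t0z.png",cv2.resize(c,None,fx=4.8,fy=4.8,interpolation=cv2.INTER_CUBIC))
im=cv2.imread("pics/scene0.png")
c=im[180:290,250:390]; c=cv2.convertScaleAbs(c,alpha=1.3); cv2.imwrite("pics/s0z.png",cv2.resize(c,None,fx=5,fy=5,interpolation=cv2.INTER_CUBIC))
E
```

```text
(no output)
```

View pics/t0z.png

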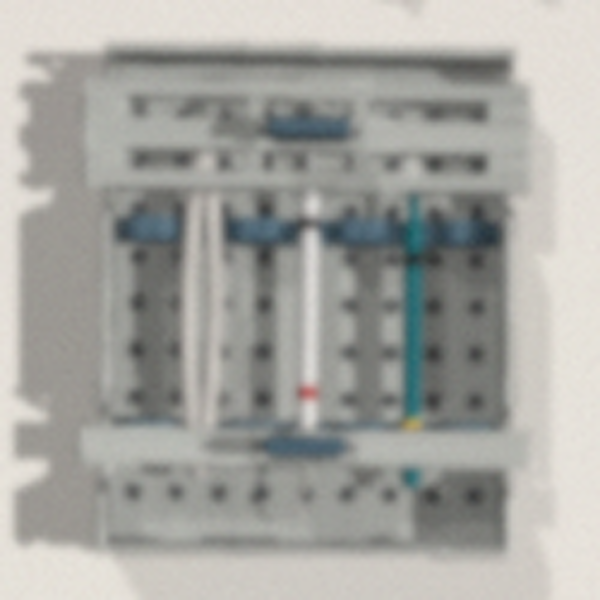

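View pics/s0z.png

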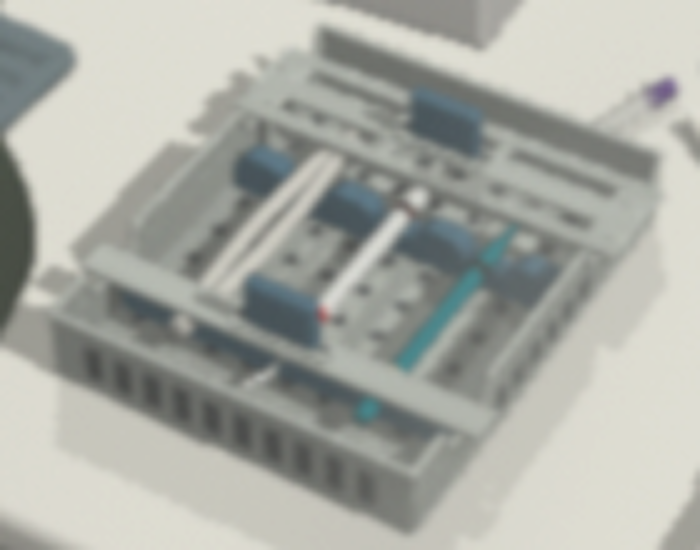

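Guard end points away from the robot (+x). The tweezers lie in the left (+y) notches, the white scaler is in the middle and the teal probe is on the right. Next come coarse positions from the top camera.

```bash
cat > h.py <<'E'
from station import *
import cv2,numpy as np
def rv(psi): return np.pi*np.array([np.cos(psi/2),np.sin(psi/2),0])
def ray(cal,uv,z):
    K=np.array([[cal["fx"],0,cal["cx"]],[0,cal["fy"],cal["cy"]],[0,0,1]])
    uv=np.array(uv,float).reshape(-1,1,2)
    n=cv2.undistortPoints(uv,K,np.array(cal["distortion"]))[:,0]
    d=np.c_[n,np.ones(len(n))]@cal["T"][:3,:3].T; o=cal["T"][:3,3]
    t=(z-o[2])/d[:,2]
    return o+d*t[:,None]
def world(cal,uv,depth):
    K=np.array([[cal["fx"],0,cal["cx"]],[0,cal["fy"],cal["cy"]],[0,0,1]])
    uv=np.array(uv,float).reshape(-1,1,2)
    n=cv2.undistortPoints(uv,K,np.array(cal["distortion"]))[:,0]
    return (np.c_[n,np.ones(len(n))]*np.asarray(depth).reshape(-1,1))@cal["T"][:3,:3].T+cal["T"][:3,3]
def proj(cal,P):
    T=np.linalg.inv(cal["T"]);K=np.array([[cal["fx"],0,cal["cx"]],[0,cal["fy"],cal["cy"]],[0,0,1]])
    return cv2.projectPoints(np.array(P,float).reshape(-1,1,3),cv2.Rodrigues(T[:3,:3])[0],T[:3,3],K,np.array(cal["distortion"]))[0][:,0]
def save(name,tag):
    cal=calibration(name);p,d=snapshot(name)
    cv2.imwrite(f"pics/{tag}.png",p[:,:,::-1]);np.savez(f"pics/{tag}.npz",p=p,d=d,**{k:np.array(v) for k,v in cal.items()})
    return p,d,cal
def load(tag):
    f=np.load(f"pics/{tag}.npz"); return f["p"],f["d"],{k:f[k] for k in ("fx","fy","cx","cy","distortion","T")}
E
python3 - <<'E'
from h import *
cal=calibration("top")
z=lambda u,v:(235+u/4.8,180+v/4.8)
print("tabs",ray(cal,[z(308,122),z(305,440)],.055).round(4))
print("mat",ray(cal,[(107,206),(208,209),(204,292),(102,288)],.004).round(4))
print("tray rim",ray(cal,[(384,181),(476,178),(488,316),(392,322)],.016).round(4))
print("mirror",ray(cal,[(431.5,220),(431.5,293)],.008).round(4))
im=cv2.imread("pics/top0.png")
d=np.load("pics/top0.npy")
for uv in [(155,248),(298,226),(420,280),(350,300),(431,150)]: print(uv,world(cal,[uv],[d[uv[1],uv[0]]]).round(4))
for p,psi in [((.45,.08,.25),0),((.45,.08,.05),np.pi/2),((.45,.08,.05),-np.pi/2)]: print(ik(np.array(p),rv(psi)))
E
```

```text
tabs [[0.5945 0.0566 0.055 ]
 [0.4654 0.057  0.055 ]]
mat [[0.5974 0.4461 0.004 ]
 [0.5929 0.2413 0.004 ]
 [0.4247 0.2462 0.004 ]
 [0.4314 0.4508 0.004 ]]
tray rim [[ 0.6521 -0.1164  0.016 ]
 [ 0.6607 -0.3067  0.016 ]
 [ 0.379  -0.3264  0.016 ]
 [ 0.3668 -0.1311  0.016 ]]
mirror [[ 0.5739 -0.2151  0.008 ]
 [ 0.4249 -0.2135  0.008 ]]
(155, 248) [[0.5125 0.346  0.0064]]
(298, 226) [[0.5579 0.0583 0.0196]]
(420, 280) [[ 0.4512 -0.1913  0.003 ]]
(350, 300) [[ 0.4099 -0.0487 -0.0027]]
(431, 150) [[ 0.7187 -0.215   0.0121]]
[ 0.01420476  0.1483234  -0.40685157  1.01562135  0.         -3.12738789]
[ 0.01420476  0.3978783  -0.67336068  0.49955735  0.          1.58500109]
[ 0.01420476  0.3978783  -0.67336068  0.49955735  0.         -1.55659156]
```

```bash
python3 - <<'E'
from h import *
p=current_tool_pos(); 
goto(np.array([.35,-.35,.30]),rv(np.pi)); print(current_time())
goto(np.array([.47,-.2,.24]),rv(np.pi)); save("wrist","w1_tray")
goto(np.array([.48,.057,.22]),rv(np.pi)); save("wrist","w1_cas"); print(current_time(),current_tool_pos())
E
```

```text
2.1833
4.1083 [0.480647   0.05555411 0.22030056]
```

View pics/w1_cas.png

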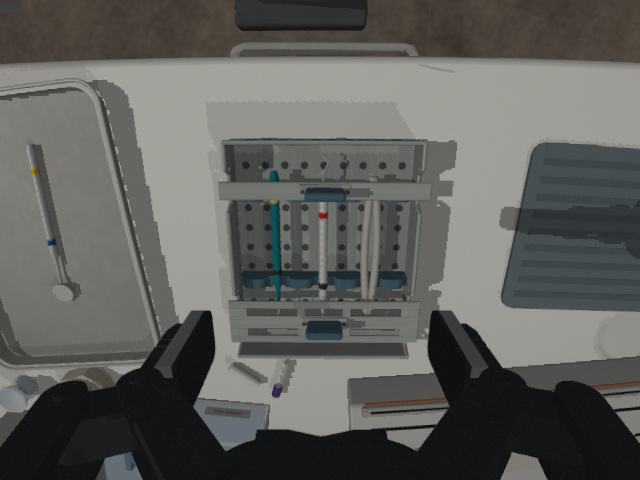

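View pics/w1_tray.png

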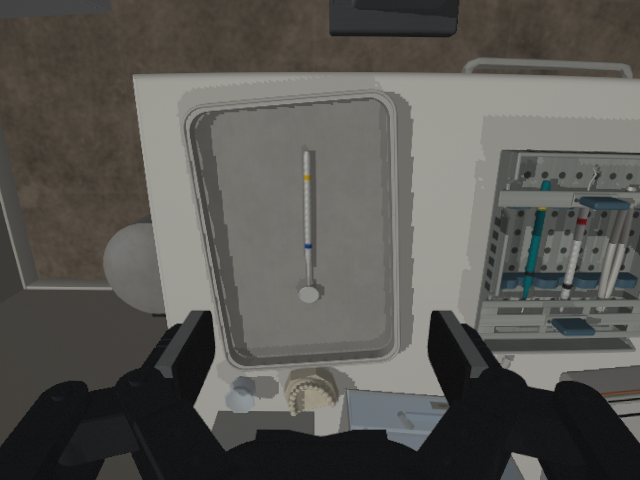

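Wrist views: the bar tab is near (325,193) and the guard tab near (325,329); the mirror in the tray view runs from (306,150) to (309,294). Next I'll segment these.

```bash
python3 - <<'E'
from h import *
p,d,cal=load("w1_cas")
b=p.astype(int); m=((b[...,2]-b[...,0])>22).astype(np.uint8); m[:, :210]=0;m[:,430:]=0;m[:130]=0;m[345:]=0
n,l,s,c=cv2.connectedComponentsWithStats(m)
for i in range(1,n):
    if s[i,4]>60: 
        dd=d[l==i]; r=cv2.minAreaRect(np.argwhere(l==i)[:,::-1].astype(np.float32)); print(s[i],c[i].round(1),r)
c4=cv2.convertScaleAbs(p[120:360,205:445,::-1],alpha=1.5); cv2.imwrite("pics/w1z.png",cv2.resize(c4,None,fx=2.5,fy=2.5,interpolation=cv2.INTER_CUBIC))
# by depth: points of blue near tab top z
ys,xs=np.nonzero(m); P=world(cal,np.c_[xs,ys],d[ys,xs])
for zlo,xl,xh in [(.05,.40,.53),(.05,.53,.65)]:
    k=(P[:,2]>zlo)&(P[:,0]>xl)&(P[:,0]<xh); print(k.sum(),P[k].mean(0).round(4),P[k].min(0).round(4),P[k].max(0).round(4))
E
```

```text
[269 171   9  11  82] [273.3 176.3] ((273.0, 176.0), (10.0, 8.0), 90.0)
[290 193  66   9 332] [323.6 197.1] ((322.5, 197.0), (65.0, 8.0), -0.0)
[270 203  11  68 554] [275.4 236.2] ((275.5248718261719, 236.58407592773438), (66.98192596435547, 8.694259643554688), 87.56334686279297)
[268 275  15  26 188] [276.5 283.5] ((277.7547302246094, 286.6415100097656), (25.823781967163086, 12.911890983581543), 74.05460357666016)
[287 276  23  13 193] [297.7 282.9] ((297.52996826171875, 282.78997802734375), (22.76883888244629, 10.748023986816406), 8.13010311126709)
[252 279  12   9  98] [257.6 282.9] ((257.5, 283.0), (8.0, 11.0), 90.0)
[333 278  23  11 186] [344.1 283.4] ((343.92352294921875, 283.4941101074219), (21.705110549926758, 9.587063789367676), 4.39870548248291)
[379 278  22  11 187] [389.7 283.7] ((389.4752502441406, 283.7475280761719), (21.393299102783203, 9.552356719970703), 5.710593223571777)
[306 333  35   7 184] [322.9 336. ] ((323.0, 336.0), (6.0, 34.0), 90.0)
302 [0.4621 0.0578 0.0548] [0.4587 0.0426 0.0528] [0.4659 0.0732 0.0567]
184 [0.5917 0.0571 0.0538] [0.589  0.0415 0.0518] [0.5956 0.0727 0.0558]
```

View pics/w1z.png

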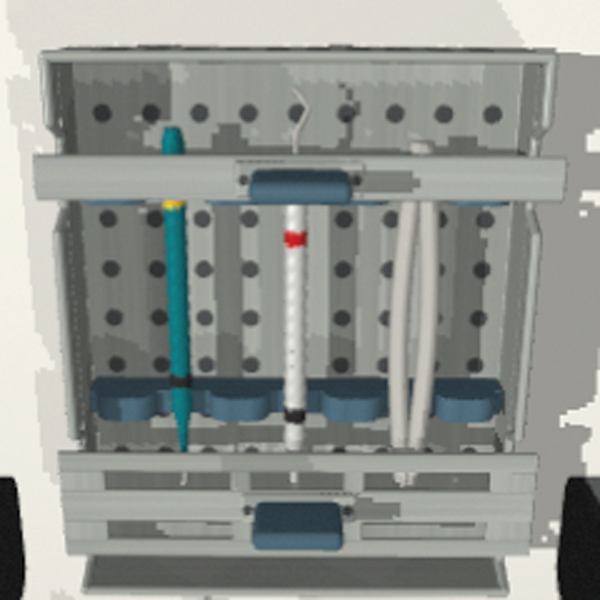

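Tab tops by depth: bar (0.462, 0.058, 0.055) and guard (0.592, 0.057, 0.054). The top camera gives (0.465, 0.057) and (0.5945, 0.057). Spacing is 130 mm against 131 expected, the heights are right and yaw is about 0. I'll pick the guard first.

```bash
cat >> h.py <<'E'
A=np.array
def pick(x,y,z,psi,op,f=40,up=.15):
    goto(A([x,y,z+.09]),rv(psi)); move_gripper(op)
    hit=move_straight(A([x,y,z]),feed=.10,max_force=8); print("down hit",hit,current_tool_pos().round(4))
    move_gripper(0,f); print("grip",round(current_opening(),4),current_ft_force().round(1))
    move_straight(A([x,y,z+up]),feed=.12); print("up",current_ft_force().round(2),round(current_opening(),4),current_time())
def place(x,y,z,psi,op,up=.10,dz=.004,F=5,hi=.05):
    goto(A([x,y,z+hi]),rv(psi))
    move_straight(A([x,y,z+.006]),feed=.12)
    hit=move_straight(A([x,y,z-dz]),feed=.03,max_force=F); print("place hit",hit,current_tool_pos().round(4),current_ft_force().round(1))
    move_gripper(op); wait(.15); move_straight(A([x,y,z+up]),feed=.2); print(current_time())
E
python3 - <<'E'
from h import *
pick(.593,.057,.0435,np.pi/2,.026)
save("wrist","w2"); save("top","t2")
E
```

```text
down hit False [0.5936 0.057  0.0441]
grip 0.007 [ 0.1 -0.2  3.7]
up [ 0.01  0.47 -1.81] 0.0073 8.8583
```

```bash
python3 - <<'E'
from h import *
a=load("w2")[0];b=load("t2")[0]
cv2.imwrite("pics/w2t2.png",cv2.convertScaleAbs(np.hstack([cv2.resize(a,(480,360)),cv2.resize(b[120:340,160:400],(320,293)).__class__(0) if 0 else cv2.copyMakeBorder(cv2.resize(b[120:340,160:400],(320,293)),0,67,0,0,cv2.BORDER_CONSTANT)])[:,:,::-1],alpha=1.3))
E
```

```text
(no output)
```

View pics/w2t2.png

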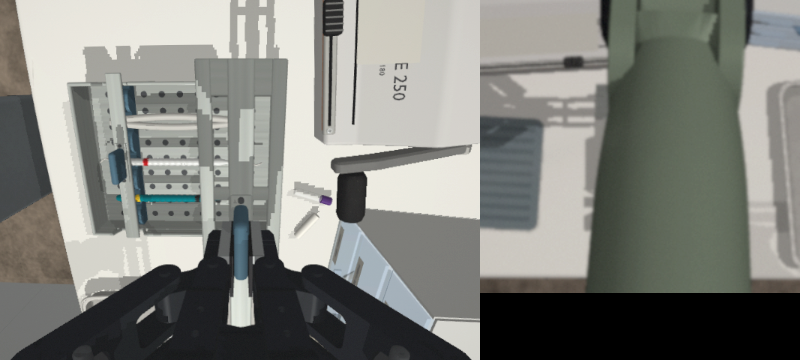

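Guard is held at (240,150) in the wrist view, level, and the instruments haven't moved. Now it goes on the mat, followed by the bar.

```bash
python3 - <<'E'
from h import *
place(.5465,.346,.022,np.pi/2,.026,up=.12)
pick(.4635,.057,.0435,np.pi/2,.026)
place(.4665,.346,.022,np.pi/2,.026,up=.10)
goto(A([.42,.2,.27]),rv(np.pi)); save("wrist","w3"); print(current_time())
E
```

```text
place hit True [0.548  0.3465 0.0227] [-0.3  0.1  3.6]
12.2083
down hit False [0.464  0.057  0.0439]
grip 0.0073 [0.5 0.5 3.1]
up [ 0.3   0.35 -0.96] 0.0069 16.3167
place hit True [0.4678 0.3465 0.0225] [-0.4  0.5  4.2]
19.45
21.0833
```

View pics/w3.png

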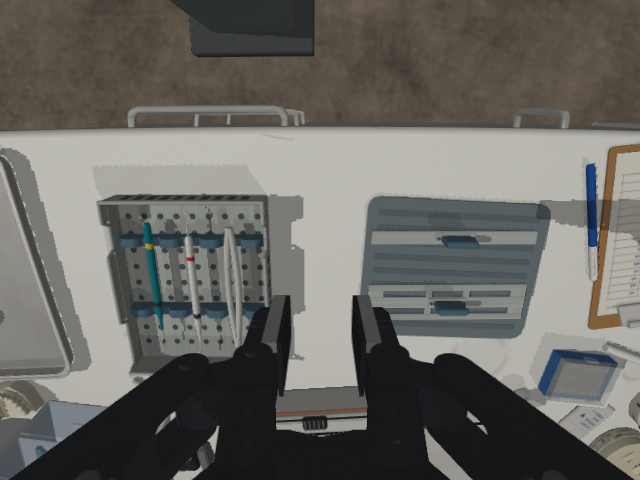

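Guard at (445,300) and bar at (455,241) both lie flat on the mat. Now I'll measure the tweezers and the mirror.

```bash
python3 - <<'E'
from h import *
p,d,cal=load("w1_cas"); z=lambda u,v:(205+u/2.5,120+v/2.5)
print("tw",ray(cal,[z(399,300),z(434,300),z(422,148),z(406,470),z(295,300),z(177,300)],.022).round(4))
p,d,cal=load("w1_tray")
g=p.astype(int).mean(2); m=(g>165).astype(np.uint8); m[:140]=0; m[305:]=0; m[:,280:][:,60:]=0; m[:,:270]=0
n,l,s,c=cv2.connectedComponentsWithStats(m)
for i in range(1,n):
    if s[i,4]>15: print(s[i],c[i].round(1))
m2=(g>135).astype(np.uint8); 
for r in (155,170,200,220,240,255,285,293,300): 
    q=np.nonzero(m2[r,280:340])[0]+280; print(r,q.min() if len(q) else None,q.max() if len(q) else None,len(q))
c4=cv2.convertScaleAbs(p[130:310,240:380,::-1],alpha=1.3); cv2.imwrite("pics/trz.png",cv2.resize(c4,None,fx=3.3,fy=3.3,interpolation=cv2.INTER_CUBIC))
E
```

```text
tw [[0.5098 0.0956 0.022 ]
 [0.5098 0.1086 0.022 ]
 [0.4535 0.1017 0.022 ]
 [0.5805 0.101  0.022 ]
 [0.5098 0.0572 0.022 ]
 [0.5098 0.0136 0.022 ]]
155 304 307 4
170 305 307 3
200 305 307 3
220 305 308 4
240 306 308 3
255 306 308 3
285 None None 0
293 301 317 17
300 303 314 12
```

View pics/trz.png

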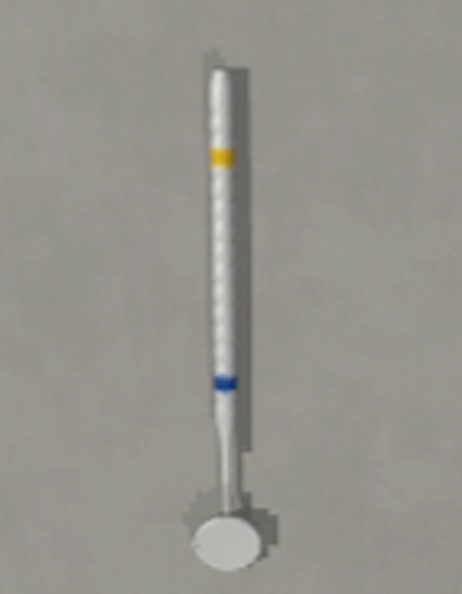

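```bash
python3 - <<'E'
from h import *
p,d,cal=load("w1_tray"); z=lambda u,v:(240+u/3.3,130+v/3.3)
print(ray(cal,[z(220,68),z(222,158),z(225,384),z(226,420),z(227,543),z(211,250),z(232,250)],.008).round(4))
# tray rim corners
print(ray(cal,[(187,115),(385,95),(398,358),(230,365)],.016).round(4))
print(d[250,250],world(cal,[(250,250),(350,200)],[d[250,250],d[200,350]]).round(4))
# rim depth profile
for r in (150,250,320):
    P=world(cal,[(u,r) for u in range(180,410)],d[r,180:410]); k=P[:,2]>.010; print(r,P[k].min(0).round(3),P[k].max(0).round(3),P[k][:,1][[0,-1]].round(4),P[k][:,0][[0,-1]].round(4))
E
```

```text
[[ 0.4212 -0.2149  0.008 ]
 [ 0.4471 -0.2146  0.008 ]
 [ 0.5173 -0.2144  0.008 ]
 [ 0.5292 -0.2142  0.008 ]
 [ 0.572  -0.2144  0.008 ]
 [ 0.4747 -0.2182  0.008 ]
 [ 0.4747 -0.2119  0.008 ]]
[[ 0.3882 -0.3228  0.016 ]
 [ 0.3716 -0.1444  0.016 ]
 [ 0.6471 -0.115   0.016 ]
 [ 0.657  -0.3042  0.016 ]]
0.39352658 [[ 0.5235 -0.2756  0.0021]
 [ 0.4705 -0.1722  0.0007]]
150 [ 0.388 -0.327  0.01 ] [ 0.42  -0.131  0.372] [-0.3267 -0.1311] [0.4193 0.4196]
250 [ 0.388 -0.319  0.012] [ 0.52  -0.124  0.372] [-0.2006 -0.1243] [0.3879 0.5173]
320 [ 0.458 -0.313  0.01 ] [ 0.602 -0.118  0.254] [-0.2502 -0.1177] [0.4582 0.5975]
```

Mirror origin comes out at (0.504, -0.2145) from both the tail and the disc, yaw about 0. Tweezers are centred at y 0.1017, which matches notch +44. Moving the tweezers to the right side of the tray.

```bash
python3 - <<'E'
from h import *
goto(A([.5,.1,.2]),rv(np.pi))
pick(.513,.1016,.0285,np.pi,.030,f=30)
goto(A([.49,-.1,.2]),rv(np.pi))
place(.505,-.268,.015,np.pi,.030,up=.12,dz=.005,F=3)
goto(A([.45,-.2,.26]),rv(np.pi)); save("wrist","w4"); print(current_time())
E
```

```text
down hit False [0.5135 0.1016 0.029 ]
grip 0.0129 [-0.8 -0.3  5.1]
up [ 0.21 -1.28  0.17] 0.013 25.0917
place hit True [ 0.5061 -0.2687  0.0138] [ 1.2 -0.1  2. ]
28.8583
29.5667
```

View pics/w4.png

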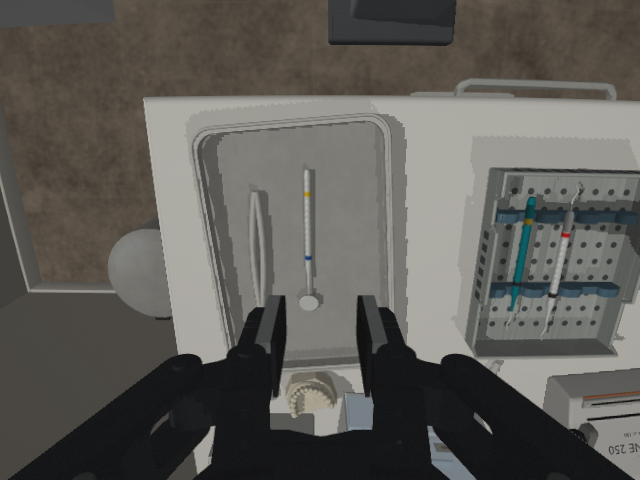

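Tweezers lie flat in the tray at (258,245), next to the undisturbed mirror. Now the mirror.

```bash
python3 - <<'E'
from h import *
pick(.492,-.2145,.0145,np.pi,.026,f=30)
goto(A([.50,-.05,.2]),rv(np.pi))
place(.5125,.1012,.0285,np.pi,.026,up=.12,dz=.004,F=3)
goto(A([.46,.057,.24]),rv(np.pi)); save("wrist","w5"); print(current_time())
E
```

```text
down hit False [ 0.4925 -0.2148  0.015 ]
grip 0.0054 [-0.5 -0.2  4.5]
up [-0.11  0.15 -0.22] 0.0054 33.225
place hit True [0.514  0.1011 0.0292] [0.7 0.6 1.4]
36.775
37.3583
```

View pics/w5.png

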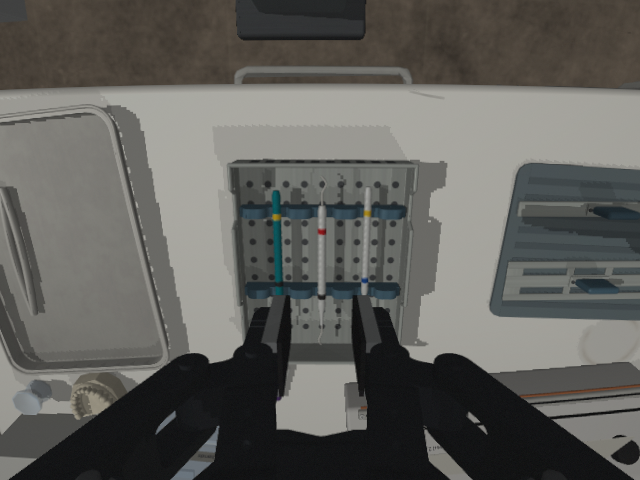

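```bash
python3 - <<'E'
from h import *
p,d,cal=load("w5")
c4=cv2.convertScaleAbs(p[150:300,215:430,::-1],alpha=1.4); cv2.imwrite("pics/w5z.png",cv2.resize(c4,None,fx=3.6,fy=3.6,interpolation=cv2.INTER_CUBIC))
print(ray(cal,[(367.5,188.5),(368,212),(366,280)],.022).round(4), world(cal,[(367.5,205)],[d[205,367]]))
# wall tops: points z .033-.041 along left(-y)/right walls
P=world(cal,[(u,v) for v in range(140,380) for u in range(200,450)],d[140:380,200:450])
k=(P[:,2]>.034)&(P[:,2]<.042)&(P[:,0]>.39)&(P[:,0]<.66)&(abs(P[:,1]-.057)<.1)
W=P[k]; print(W.min(0).round(4),W.max(0).round(4))
for lo,hi in ((-.03,-.02),(.13,.15)):
    q=W[(W[:,1]>lo-.01)&(W[:,1]<hi)]; h=np.histogram(q[:,0],bins=np.arange(.40,.66,.006)); print([(round(b,3),int(n)) for n,b in zip(*h)],q[:,1].mean())
E
```

```text
[[0.4442 0.1    0.022 ]
 [0.4668 0.1014 0.022 ]
 [0.5377 0.1021 0.022 ]] [[0.45970642 0.10046803 0.02328733]]
[ 0.4186 -0.0276  0.034 ] [0.628  0.1429 0.0398]
[(np.float64(0.4), 0), (np.float64(0.406), 0), (np.float64(0.412), 0), (np.float64(0.418), 45), (np.float64(0.424), 34), (np.float64(0.43), 29), (np.float64(0.436), 33), (np.float64(0.442), 8), (np.float64(0.448), 0), (np.float64(0.454), 0), (np.float64(0.46), 0), (np.float64(0.466), 0), (np.float64(0.472), 1), (np.float64(0.478), 29), (np.float64(0.484), 28), (np.float64(0.49), 28), (np.float64(0.496), 23), (np.float64(0.502), 27), (np.float64(0.508), 23), (np.float64(0.514), 27), (np.float64(0.52), 24), (np.float64(0.526), 25), (np.float64(0.532), 23), (np.float64(0.538), 23), (np.float64(0.544), 23), (np.float64(0.55), 23), (np.float64(0.556), 11), (np.float64(0.562), 0), (np.float64(0.568), 0), (np.float64(0.574), 0), (np.float64(0.58), 0), (np.float64(0.586), 0), (np.float64(0.592), 0), (np.float64(0.598), 0), (np.float64(0.604), 0), (np.float64(0.61), 0), (np.float64(0.616), 0), (np.float64(0.622), 0), (np.float64(0.628),
[... 483 characters left out ...]
), (np.float64(0.49), 29), (np.float64(0.496), 23), (np.float64(0.502), 27), (np.float64(0.508), 23), (np.float64(0.514), 25), (np.float64(0.52), 24), (np.float64(0.526), 25), (np.float64(0.532), 22), (np.float64(0.538), 26), (np.float64(0.544), 21), (np.float64(0.55), 22), (np.float64(0.556), 15), (np.float64(0.562), 0), (np.float64(0.568), 0), (np.float64(0.574), 0), (np.float64(0.58), 0), (np.float64(0.586), 0), (np.float64(0.592), 0), (np.float64(0.598), 0), (np.float64(0.604), 0), (np.float64(0.61), 0), (np.float64(0.616), 0), (np.float64(0.622), 0), (np.float64(0.628), 0), (np.float64(0.634), 0), (np.float64(0.64), 0), (np.float64(0.646), 0), (np.float64(0.652), 0)] 0.13811855538751638
```

View pics/w5z.png

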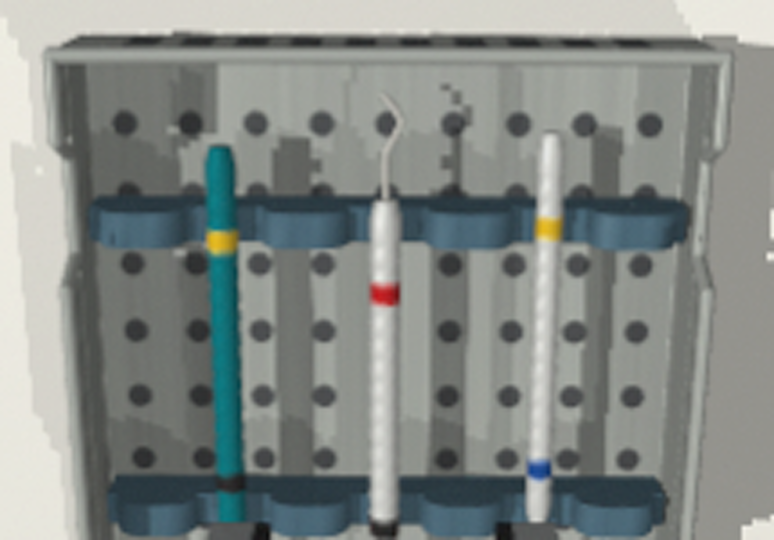

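Mirror tail at x 0.444 gives an origin of 0.527, within 4 mm of the cassette middle (about 0.523–0.527). It lies in the notches at y 0.101. The bar slot gap measures x 0.444–0.4775, centre 0.461. Returning guard and bar.

```bash
python3 - <<'E'
from h import *
goto(A([.53,.30,.15]),rv(np.pi/2))
pick(.547,.346,.0225,np.pi/2,.026)
place(.592,.057,.0435,np.pi/2,.024,up=.10,dz=.004,F=6)
goto(A([.46,.30,.15]),rv(np.pi/2))
pick(.467,.346,.0225,np.pi/2,.026)
place(.462,.057,.0435,np.pi/2,.024,up=.10,dz=.004,F=6)
goto(A([.46,.057,.26]),rv(np.pi)); save("wrist","w6"); print(current_time())
E
```

```text
down hit False [0.5475 0.3463 0.0232]
grip 0.0072 [-1.   0.3  3.8]
up [ 0.13  0.83 -0.88] 0.0071 42.4167
place hit True [0.5935 0.0572 0.0448] [-0.3  0.5  5.7]
45.4917
down hit False [0.4675 0.3463 0.0231]
grip 0.0073 [ 0.  -0.3  4.7]
up [ 0.15  0.64 -0.18] 0.0071 49.875
place hit True [0.4635 0.0572 0.0445] [-1.  -0.3  6.2]
52.9417
54.3917
```

View pics/w6.png

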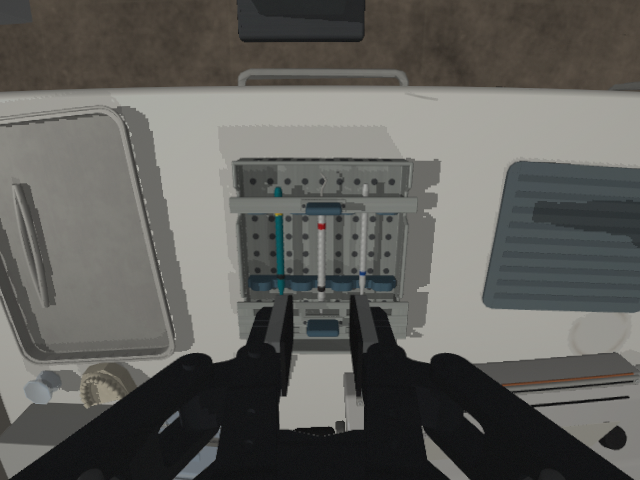

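Both appear seated. I'll repeat the first view with the jaws open and compare it against the start.

```bash
python3 - <<'E'
from h import *
goto(A([.44,-.15,.26]),rv(np.pi)); move_gripper(.085); save("wrist","w7t")
goto(A([.48,.057,.22]),rv(np.pi)); p,d,cal=save("wrist","w7"); p0,d0,c0=load("w1_cas"); print(current_time())
def surf(d,cal,box,zr):
    u0,u1,v0,v1=box; P=world(cal,[(u,v) for v in range(v0,v1) for u in range(u0,u1)],d[v0:v1,u0:u1]); 
    k=(P[:,2]>zr[0])&(P[:,2]<zr[1]); P=P[k]
    a=np.linalg.lstsq(np.c_[P-P.mean(0)][:,:2],P[:,2]-P[:,2].mean(),rcond=None)[0]
    return len(P),P.mean(0).round(4),P.min(0).round(4),P.max(0).round(4),a.round(3)
for D,C in ((d0,c0),(d,cal)):
    print("bar",surf(D,C,(205,445,175,208),(.0265,.033)))
    print("guard",surf(D,C,(220,425,295,345),(.0255,.032)))
    print("bartab",surf(D,C,(290,360,180,206),(.050,.06))); print("gtab",surf(D,C,(290,360,315,345),(.050,.06)))
im=np.hstack([p0[120:360,205:445],p[120:360,205:445]])[:,:,::-1]
cv2.imwrite("pics/cmp7.png",cv2.convertScaleAbs(cv2.resize(im,(800,400),interpolation=cv2.INTER_CUBIC),alpha=1.5))
E
```

```text
56.8167
bar (3397, array([0.4617, 0.0571, 0.0292]), array([ 0.4486, -0.0345,  0.0266]), array([0.477 , 0.1517, 0.0329]), array([-0.002, -0.001]))
guard (5749, array([0.5912, 0.0578, 0.0281]), array([ 0.5625, -0.0354,  0.0255]), array([0.6198, 0.1511, 0.032 ]), array([ 0.003, -0.001]))
bartab (414, array([0.4619, 0.0581, 0.0543]), array([0.4582, 0.0417, 0.0501]), array([0.4663, 0.0749, 0.0567]), array([0.156, 0.008]))
gtab (299, array([0.5914, 0.0575, 0.0532]), array([0.5884, 0.0406, 0.05  ]), array([0.5958, 0.0738, 0.0561]), array([ 0.332, -0.01 ]))
bar (3505, array([0.4617, 0.0586, 0.0291]), array([ 0.4479, -0.034 ,  0.0265]), array([0.4767, 0.1519, 0.0329]), array([-0.003, -0.001]))
guard (5665, array([0.5907, 0.0584, 0.0281]), array([ 0.5613, -0.0348,  0.0255]), array([0.6176, 0.1514, 0.032 ]), array([ 0.003, -0.001]))
bartab (400, array([0.4616, 0.0585, 0.0542]), array([0.4581, 0.0422, 0.0503]), array([0.4655, 0.0754, 0.0573]), array([0.256, 0.001]))
gtab (312, array([0.5915, 0.0578, 0.0532]), array([0.588 , 0.0412, 0.05  ]), array([0.5967, 0.0744, 0.0559]), array([0.228, 0.005]))
```

View pics/cmp7.png

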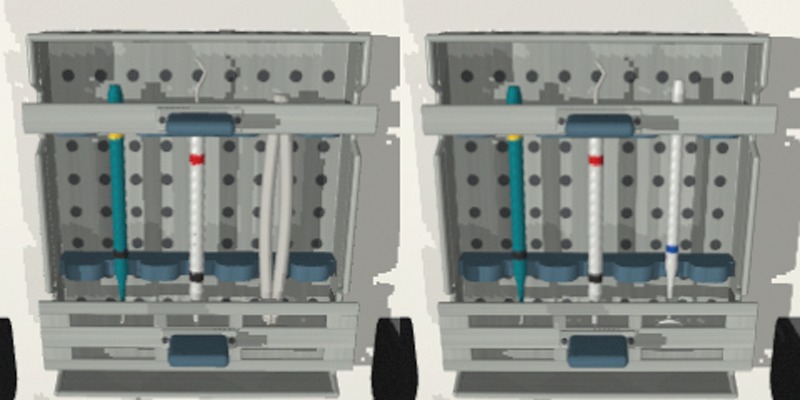

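View pics/w7t.png

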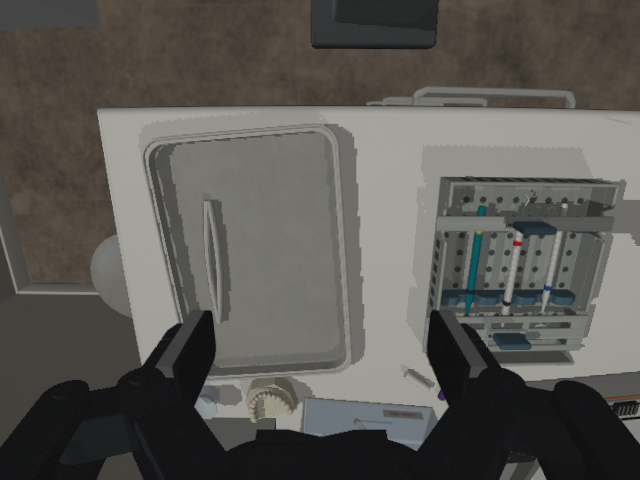

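The pose now matches the start within about 1 mm: guard and bar have the same heights and are level. The round mirror shows under the guard at (668,320) and the tweezers lie flat in the tray at (215,260). I'm handing in.

```bash
python3 - <<'E'
from h import *
print(current_ft_force().round(1)); finish_job(); print(current_time())
E
```

```text
[-0.4 -0.9  0.3]
the job is handed in; nothing more can be done
the job is handed in; nothing more can be done
```

The cassette is repacked and I handed the job in at about 57 s of the 131 s allowed; the system gives no verdict.

**What I did:** I laid the tip guard and the holding bar on the mat, then put the tweezers in the right side of the tray. The mouth mirror went into the freed notches at y +44, with its round end toward the guard. Then I put the guard and the bar back in their own slots.

**Last checks**, before/after from the same wrist camera view:

| Item | Check |
|---|---|
| Guard and bar | Tabs within 1 mm of their starting positions, plates at the same height (28 and 29 mm tops) and level |
| Mouth mirror | Origin within about 4 mm of the cassette's middle, on the notch line (measured before the guard and bar went back); round end visible under the guard |
| Probe and scaler | Look unmoved compared with the first picture; I did not measure them |
| Tweezers | Look flat on the tray floor; I did not measure their height |
| Gripper | Open and clear of everything, residual tool force about 1 N |

One disagreement: the top and wrist cameras differed by 2–3 mm in x. I worked to positions between the two, which the slots' 4 mm play allowed.

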